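Load two keyed sample carriers into a one-way feed lane

ROBOT

A 6-joint arm with a two-finger parallel gripper is mounted at the origin on a cart in front of the work surface, level with it; the furniture and walls round the work are solid. World frame = base frame: x ahead of the robot, y to its left, z up, the work surface at z = 0. Lengths are in m, angles in rad, forces in N, time in s.
With the tool pointing down it reaches from about 0.3 to 0.875 m from the base axis. Payload 6.4 kg.
Tool frame: the origin (TCP) lies at the very end of the fingers, on their centre line; the grasp point (between the pads) lies 19 mm behind it; z points along the fingers, y is the line along which they close (so a half turn about z gives the same grasp; the last joint's range is limited). The gripper opens to 85 mm and grips with 20 to 120 N. Pads are 22 mm wide; open, the fingers measure 114 mm over their backs; the gripper's body (76 mm by 85 mm) begins 54 mm behind the grasp point. The pads swing forward as they close: fully open they stand 13 mm farther back than shut.
Start: joints at [-1.418, 0.181, 1.607, -0, 1.354, -0.206], TCP at [0.202, -0.538, 0.231] pointing down, gripper open.
Joint ranges: [-2.99, 2.99], [-0.89, 2.07], [0.3, 2.58], [-1.14, 4.28], [0, 2.63], [-3.12, 3.12]. Speed limits (rad/s): [2.57, 2.57, 3.01, 3.14, 3.14, 3.14].

INTERFACE

Orientations are given as a unit quaternion [w, x, y, z].
In Python, from bench import telemetry, camera, ctrl, spotter gives the robot as it stands.
- The arm moves only by the tool send_rows, never from a script. Its argument "series" is a list of rows, each a list of 3 entries, a list of its own where there are three numbers: the turn, a rotation vector about the world's x, y, z in degrees, then the shift along the world's x, y, z in mm, then the closure, from -1 (fully open) to 1 (shut), so that 0 is half open. In form: [[[rx, ry, rz], [dx, dy, dz], gripper], ...]. A call has 1 to 10 rows; each row is the pose to reach, as a shift and turn from the pose commanded when the call began; what a row does not reach only later rows make up. A row lasts 1/8 s, in which the tool goes at most 62.5 mm and 10.7 degrees, less where a joint would pass 70% of its speed; a pose out of reach is approached as far as the arm can. A call with a gripper value outside its range is refused whole. The fingers move at their own pace and stop on an object; the grip force is fixed at half the most. Time passes only in rows, so rows that repeat a pose let the fingers close. It gives the time, the measured TCP pose, the force, the opening and the grip force at its end, in the units of the state.
- telemetry.get_obs(): the state, without advancing time (a new reading comes with each control period).
- camera(name): name is "side" or "top"; returns a dict with "pixels" (384x512x3 uint8, red, green, blue), "camera_matrix" (3x3 intrinsics, pixels), "xyz" and "orientation" of the camera in the world. Camera axes: x right, y up, looking along -z (the intrinsics and any distortion apply to the point x, -y, -z); pixel columns grow to the right and rows downward; lengths in m; the calibration is good to about 2 mm. A picture is of the moment at which its call begins. There is no depth.
- ctrl.hand_in(): hands the job in; it is judged then, once.
Trained networks look in the newest picture that a camera, given by its name, has taken for a name from the list of things; names that differ only in an ending like _2 or _b are one class to them, and where a whole thing is asked for, a point or a joint stands for the part that bears it (a point fixed in the world has none). Each returns a list of dicts, best first, with "conf" (0 to 1); they miss things now and then, are a little off and sometimes report something else, mostly with a low value. They report only what shows in the picture. A call takes as long as a camera call. They do not tell look-alikes from the thing itself.
- spotter.boxes_of(thing, camera): "xyz" ([x, y, z] in m, in world coordinates, good to about 4 mm: the middle of the surface that is visible of it).
- spotter.landmark_of(thing, camera): "xyz" ([x, y, z] in m, in world coordinates, good to about 4 mm: a listed point, or the origin of a listed thing).
The state is a dict: "time_s": time; "q": joint angles; "dq": joint speeds; "joint_efforts": joint torques, N m; "eef_pos": TCP position; "eef_rot": TCP orientation; "wrist_force": force on the tool from outside, world axes, zero at the start; "torque": the same for the moment, N m; "opening": opening from 0.0 (shut) to 1.0 (fully open); "grasp_force": force on a finger pad.
Only numpy, scipy, OpenCV 4.12 (cv2) and the standard library are available. Lean on these libraries where they do the work, as an engineer would, in place of code of your own. Each camera call takes 0.05 s, during which the arm holds its last target. There are 200 camera calls.

TASK

Load the two sample carriers into the feed lane, the red-capped one first. Pick each up by its cap, turn it so that the flat of its foot matches the brass key rail, set it down into the lane's open bay until it sits on the floor, then slide it past the yellow sprung gate: the red one right up to the end stop, the blue one close up behind it, so that the gate springs shut behind them. Keep the carriers upright, leave the other things where they are, and let go at the end.

Things in the scene. Friction and masses are not known exactly. Their poses are not given: they have to be found in the camera images.
- red_carrier: Red-capped sample carrier, one rigid upright piece 102 mm tall, about 0.25 kg: grey round foot 68 mm in diameter, 30 mm tall; on it a 32 mm thick amber vial with a white label and a round red cap. White marks on cap and foot point from the axis to the foot's flat. Origin: on the axis at the underside, z up; the flat faces its own -y, so it is keyed right when its yaw equals the feed lane's.
- blue_carrier: Blue-capped sample carrier, one rigid upright piece 102 mm tall, about 0.25 kg: grey round foot 68 mm in diameter, 30 mm tall; on it a 32 mm thick amber vial with a white label and a round blue cap. White marks on cap and foot point from the axis to the foot's flat. Origin: on the axis at the underside, z up; the flat faces its own -y, so it is keyed right when its yaw equals the feed lane's.
- red_flat (a point): middle of the flat on the red carrier's foot, 22 mm to the carrier's -y, 10 mm up. The foot's lower 20 mm are cut to a D by this flat, 52 mm wide, 22 mm from the axis; bottom edge bevelled 3 mm. The foot is slippery plastic (friction about 0.15)
- blue_flat (a point): middle of the flat on the blue carrier's foot, 22 mm to the carrier's -y, 10 mm up. The foot's lower 20 mm are cut to a D by this flat, 52 mm wide, 22 mm from the axis; bottom edge bevelled 3 mm. The foot is slippery plastic (friction about 0.15)
- red_cap (a point): the place to grip the red carrier: on its axis, 82 mm above its underside. The cap is round, 30 mm in diameter, from 60 to 102 mm up, so it can be gripped at any yaw; caps of carriers that touch stand 68 mm apart
- blue_cap (a point): the place to grip the blue carrier: on its axis, 82 mm above its underside. The cap is round, 30 mm in diameter, from 60 to 102 mm up, so it can be gripped at any yaw; caps of carriers that touch stand 68 mm apart
- feed_lane: Feed lane: straight white channel with a metal floor, 282 mm long, 100 wide, 46 tall, fixed to the worktop. Origin under the middle of its open bay, at worktop height; +x is the feeding direction (blue arrow on the floor), +y to the left of it. In its frame, mm: floor 8 up; bay open above and at its mouth, x -46 to 36; side walls 72 apart (y -36 to 36), 34 up
- key_rail (a point): brass key rail, its top edge beside the middle of the bay. It runs along the whole right wall, lane y -36 to -24 mm, from the floor to 26 mm up, so that a foot only goes down with its flat facing the rail (within about 8 degrees), with about 2 mm of play on each side
- lips_start (a point): front of the two steel lips, lane x 76 mm, 46 mm up. From here to the end stop they cover the foot, 42 to 46 mm up, and leave a slot 44 mm wide (lane y -22 to 22) for the vial: nothing can be put in or lifted out there, and only a carrier standing on the floor slides under them
- end_stop (a point): face of the grey end stop at lane x 220 mm, at the floor. A carrier against it has its axis at lane x 186 mm; the next one, touching that, at lane x 118 mm
- gate (a joint): sprung one-way gate: yellow flap 44 mm long, 11 to 36 mm up, hinged upright at lane x 36, y 40 mm. 0 = shut, slanting forward over half the lane. A carrier slid along the lane swings it forward to the left wall (0.96 rad) with a push of 1 to 4 N; it springs shut by itself once the carrier's axis is beyond lane x 107 mm and never swings back towards the mouth
- gate_tip (a point): free end of the yellow gate, at mid height
- reagent_bottle: bystander: white reagent bottle, 81 mm in diameter, 216 mm tall, origin at the middle of its underside
- measuring_cylinder: bystander: clear measuring cylinder with a blue foot, foot 62 mm, tube 32 mm, 211 mm tall, origin under its axis
- pen_0: bystander: red and white pen lying on the worktop, 135 mm long along its y, 17 mm thick
- beaker_0: bystander: empty glass beaker, 74 mm in diameter, 96 mm tall, origin at the middle of its underside
- petri_dish_1: bystander: clear petri dish, 88 mm in diameter, 14 mm tall
- wash_bottle: bystander: white wash bottle with a red spout, body 72 mm thick, 225 mm tall; its body's middle lies 24 mm to its +y
- water_bath: fixed white box-shaped water bath, 338 x 299 mm, 207 mm tall (220 mm with the black chuck key on it), between the carriers and the lane; carry the carriers over it. In its own frame it fills x -145 to 100, y -163 to 127 mm; origin at worktop height
Not all that is in view belongs to the job. What is shaped like the blue_carrier but black, brown or pink is not meant.

How it is judged:
By the outcome, as a careful person would: the job done as asked, in the order asked, and still so for the second after the job is handed in, with the robot touching nothing.
It also fails if it takes over 72 s, if anything falls off the work surface, if the arm or the gripper's body presses on something with over 40 N, if the wrist force passes 120 N, or if a joint passes its speed limit or range.

## Working session

There is one attempt and no reset: what is moved stays moved. The work goes in short steps, Python scripts to look and compute and a tool call to move; the robot and the scene stay as the last step left them, time stands still between calls to the robot, and variables do not carry over. Pictures are saved under pics/ and viewed, at most 10 in all, crops included, and the job is handed in when it is done.

Besides the shell and the picture viewer there is one more tool, called after "Call:" by a JSON object that holds its "api" and its "payload", one argument or row to a line. send_rows: Moves the arm, as the interface text tells. Its arguments: {"type":"object","properties":{"series":{"type":"array","items":{"type":"array"}}},"required":["series"]}

```bash
mkdir -p pics; cat > h.py <<'E'
import numpy as np, cv2
from scipy.spatial.transform import Rotation as R
from bench import telemetry, camera, ctrl, spotter
def snap(n,f=None):
    c=camera(n)
    if f: cv2.imwrite('pics/'+f,c['pixels'][:,:,::-1])
    return c
def rot(c):
    q=np.array(c['orientation'])
    return q if q.shape==(3,3) else R.from_quat(q[[1,2,3,0]]).as_matrix()
def proj(c,p):
    v=rot(c).T@(np.array(p)-c['xyz']); v=v*[1,-1,-1]; u=np.array(c['camera_matrix'])@v; return u[:2]/u[2]
def ray(c,uv,z):
    v=np.linalg.inv(c['camera_matrix'])@[uv[0],uv[1],1]; d=rot(c)@(v*[1,-1,-1]); o=np.array(c['xyz']); return o+d*(z-o[2])/d[2]
E
python3 - <<'E'
from h import *
C={}
for n in('side','top'):
    C[n]=snap(n,n+'0.png'); print({k:v for k,v in C[n].items() if k!='pixels'})
    for t in('red_carrier','blue_carrier','red_cap','blue_cap','red_flat','blue_flat','feed_lane','key_rail','lips_start','end_stop','gate_tip','water_bath','reagent_bottle','measuring_cylinder','wash_bottle','beaker_0'):
        for d in spotter.landmark_of(t,n)[:4]: print(n,t,np.round(d['xyz'],3),round(d['conf'],2),proj(C[n],d['xyz']).round())
print(telemetry.get_obs())
a=np.hstack([C['top']['pixels'],C['side']['pixels']])
E
```

```text
{'camera_matrix': array([[392.56207127,   0.        , 259.59834385],
       [  0.        , 392.56207127, 190.16805609],
       [  0.        ,   0.        ,   1.        ]]), 'xyz': array([-0.10914255,  0.74036711,  1.27618475]), 'orientation': array([-0.32404394, -0.10963253,  0.30777642,  0.88783439])}
side red_carrier [ 0.452  0.374 -0.   ] 0.74 [203. 270.]
side red_carrier [0.37  0.258 0.082] 0.55 [241. 249.]
side blue_carrier [ 0.377  0.62  -0.005] 0.76 [166. 337.]
side blue_carrier [0.463 0.55  0.002] 0.72 [164. 304.]
side blue_carrier [0.334 0.387 0.001] 0.68 [225. 292.]
side blue_carrier [ 0.369  0.26  -0.   ] 0.65 [242. 261.]
side red_cap [0.451 0.374 0.083] 0.93 [201. 259.]
side blue_cap [0.379 0.623 0.083] 0.89 [159. 329.]
side blue_cap [0.374 0.256 0.084] 0.85 [241. 248.]
side blue_cap [0.336 0.379 0.077] 0.85 [225. 280.]
side blue_cap [0.468 0.543 0.081] 0.8 [160. 292.]
side red_flat [0.464 0.36  0.011] 0.56 [204. 264.]
side blue_flat [0.397 0.626 0.008] 0.92 [159. 334.]
side blue_flat [0.478 0.566 0.013] 0.64 [156. 303.]
side blue_flat [0.369 0.243 0.008] 0.63 [245. 257.]
[... 2082 characters left out ...]
. 223.]
{'time_s': 1.7, 'q': array([-1.41829539e+00,  1.80805047e-01,  1.60697556e+00, -1.55589553e-05,
        1.35376758e+00, -2.06286296e-01]), 'dq': array([ 0.00119215, -0.00070741, -0.00041546, -0.00023282, -0.00018698,
        0.00135846]), 'joint_efforts': array([-8.16913162e-04, -4.44835639e+01, -3.51673937e+01, -3.02520293e-04,
        8.89248495e-04, -3.18022148e-05]), 'eef_pos': array([ 0.20192946, -0.53841411,  0.23129744]), 'eef_rot': array([ 2.20205262e-05,  9.83951773e-01,  1.78434603e-01, -8.19210218e-06]), 'wrist_force': array([-0.23959849, -0.32603291, -0.1300666 ]), 'torque': array([-0.03707344,  0.03737906,  0.02517128]), 'grasp_force': 0.0, 'opening': 1.0003801157948236}
```

```bash
python3 - <<'E'
import cv2,numpy as np
t=cv2.imread('pics/top0.png');s=cv2.imread('pics/side0.png')
r=lambda i,x,y,w,h:cv2.resize(i[y:y+h,x:x+w],(400,300),interpolation=cv2.INTER_CUBIC)
cv2.imwrite('pics/m1.png',np.vstack([np.hstack([r(s,135,220,133,100+20),r(s,110,110,320,240)]),np.hstack([r(t,115,155,132,99),r(t,285,150,132,99)])]))
E
```

```text
(no output)
```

View pics/m1.png

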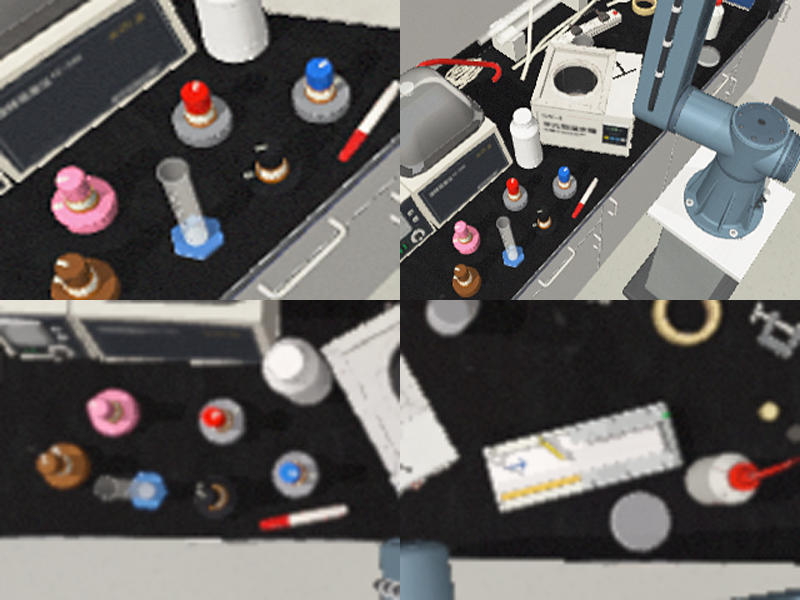

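View pics/side0.png

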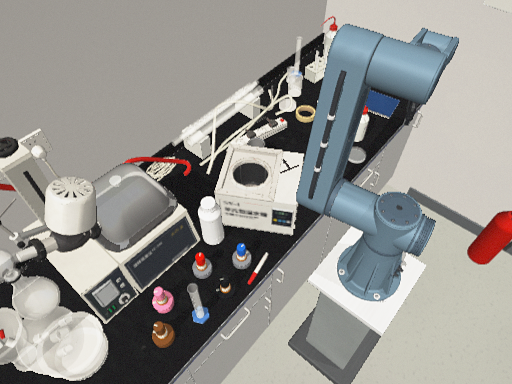

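```bash
python3 - <<'E'
from h import *
A={}
for k in range(6):
  for n,ts in(('top',('feed_lane','key_rail','lips_start','end_stop','red_flat','blue_flat')),('side',('red_flat','blue_flat','red_cap','blue_cap'))):
    c=snap(n)
    for t in ts:
        for d in spotter.landmark_of(t,n):
            x=np.array(d['xyz'])
            if t[:4]=='blue' and np.hypot(*(x[:2]-[.372,.259]))>.04: continue
            if t[:3]=='red' and np.hypot(*(x[:2]-[.451,.376]))>.04: continue
            if d['conf']>.4: A.setdefault((n,t),[]).append(x)
for k,v in A.items(): print(k,len(v),np.mean(v,0).round(4),np.std(v,0).round(4))
print(telemetry.get_obs()['time_s'])
ct=snap('top');cs=snap('side')
t=ct['pixels'][:,:,::-1];s=cs['pixels'][:,:,::-1]
def r(c,i,p,w,W,H):
    u,v=proj(c,p).astype(int); h=w*H//W; print(u-w//2,v-h//2,W/w); return cv2.resize(np.ascontiguousarray(i[v-h//2:v-h//2+h,u-w//2:u-w//2+w]),(W,H),interpolation=cv2.INTER_NEAREST)
cv2.imwrite('pics/m2.png',np.vstack([np.hstack([r(cs,s,(.451,.376,.05),40,400,300),r(cs,s,(.371,.259,.05),40,400,300)]),np.hstack([r(ct,t,(.45,.376,.05),40,400,300),r(ct,t,(.371,.259,.05),40,400,300)])]))
cv2.imwrite('pics/m3.png',r(ct,t,(.43,-.36,.03),80,800,600))
cv2.imwrite('pics/top1.png',t)
E
```

```text
('top', 'feed_lane') 8 [ 3.857e-01 -1.114e-01  3.000e-04] [0.0368 0.286  0.0011]
('top', 'key_rail') 8 [ 0.4012 -0.1191  0.0372] [0.0304 0.2853 0.0259]
('top', 'lips_start') 6 [ 0.4228 -0.3517  0.0456] [0.0013 0.0011 0.0016]
('top', 'end_stop') 7 [ 0.4524 -0.4576  0.0089] [0.0276 0.0717 0.0053]
('top', 'red_flat') 6 [0.4679 0.3583 0.0099] [0.0017 0.001  0.0012]
('top', 'blue_flat') 5 [0.3721 0.2386 0.0108] [0.0014 0.0014 0.0017]
('side', 'red_flat') 6 [0.466  0.3604 0.0109] [0.0019 0.0014 0.0012]
('side', 'blue_flat') 5 [0.3665 0.2417 0.0094] [0.0013 0.0018 0.0015]
('side', 'red_cap') 7 [0.4544 0.3747 0.0714] [0.005  0.006  0.0256]
('side', 'blue_cap') 8 [0.3702 0.2551 0.0647] [0.0012 0.0058 0.0353]
5.3
181 248 10.0
221 238 10.0
166 179 10.0
191 197 10.0
304 171 10.0
```

View pics/m2.png

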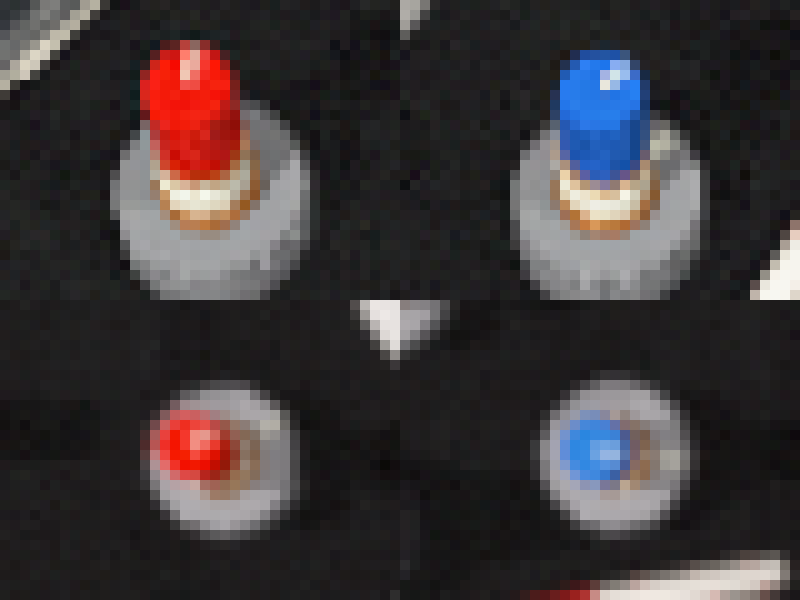

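View pics/m3.png

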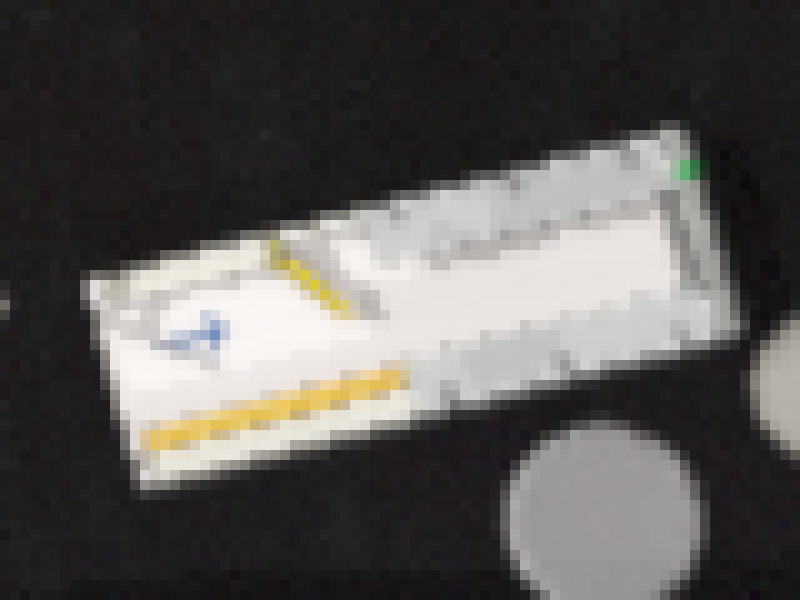

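```bash
cat > lane.py <<'E'
from h import *
from scipy.optimize import minimize
def fit(c,x0):
    g=c['pixels'].astype(float).min(2); 
    # lane silhouette fit
    sl=(slice(165,240),slice(300,385)); K=8
    m=np.clip((g-50)/110,0,1)
    n,l=cv2.connectedComponents((g>60).astype(np.uint8)); u=proj(c,[x0[0]+.02,x0[1]-.06,.008]).astype(int)
    m*=cv2.dilate((l==l[u[1],u[0]]).astype(np.uint8),np.ones((3,3)))
    def ren(p):
        r=R.from_euler('z',p[2]).as_matrix()
        P=[r@np.array([x,y,z])+[p[0],p[1],0] for x0_,x1,h in((-.046,.077,.034),(.075,.236,.046)) for x in(x0_,x1) for y in(-.05,.05) for z in(0,h)]
        uv=np.array([proj(c,q) for q in P])
        im=np.zeros((75*K,85*K),np.uint8)
        for q in(uv[:8],uv[8:]):
            q=((q-[300,165]+.5)*K*16-8).astype(np.int32)
            cv2.fillConvexPoly(im,cv2.convexHull(q),255,shift=4)
        return cv2.resize(im,(85,75),interpolation=cv2.INTER_AREA)/255.
    f=lambda d:np.sum((ren(x0+d*[.001,.001,.01])-m[sl])**2)
    r=minimize(f,[0,0,0],method='Nelder-Mead',options=dict(initial_simplex=[[0,0,0],[6,0,0],[0,6,0],[0,0,4]],xatol=.05,fatol=.01))
    return x0+r.x*[.001,.001,.01],r.fun
E
python3 - <<'E'
from lane import *
c=snap('top')
for yaw in(-1.31,-1.25): p,f=fit(c,np.array([.405,-.275,yaw])); print(p.round(4),np.degrees(p[2]).round(2),f)
r=R.from_euler('z',p[2]).as_matrix()
W=lambda x,y,z:(r@[x,y,z]+[p[0],p[1],0])
for n,q in(('lips',W(.076,0,.046)),('end',W(.22,0,.008)),('key',W(0,-.03,.026))): print(n,q.round(3))
for n,uv in(('railL',(14.2,43.7)),('railR',(40.8,37.0))):
    q=r.T@(ray(c,(303.5+uv[0],170.5+uv[1]),.026)-[p[0],p[1],0]); print(n,q.round(4))
# carriers
cs=snap('side')
for cc,o,z,n,e in((c,(165.5,178.5),.03,'redmark',(27.1,12.4)),(c,(165.5,178.5),.03,'redfoot',(22.2,16)),(c,(165.5,178.5),.102,'redcapmark',(20,14)),
  (c,(190.5,196.5),.03,'bluemark',(27.2,16)),(c,(190.5,196.5),.03,'bluefoot',(21.7,15.8)),(cs,(220.5,237.5),.03,'bluemark_s',(26.3,14.5)),(cs,(220.5,237.5),.102,'bluecapmark_s',(21.3,7.5)),(cs,(180.5,247.5),.102,'redcapmark_s',(19.1,6.5))):
    print(n,ray(cc,(o[0]+e[0],o[1]+e[1]),z).round(4))
from h import *
for n,C in(('top',c),('side',cs)):
    hsv=cv2.cvtColor(C['pixels'],cv2.COLOR_RGB2HSV).astype(int)
    for nm,p0,hs in(('red',(.451,.376),(0,6)),('blue',(.372,.259),(100,125))):
        h=hsv[...,0]; h=np.where(h>170,h-180,h)
        u=proj(C,[*p0,.08]).astype(int); k=np.zeros(h.shape,bool); k[u[1]-9:u[1]+10,u[0]-9:u[0]+10]=1
        k&=(abs(h-np.mean(hs))<13)&(hsv[...,1]>140)&(hsv[...,2]>90)
        v,x=np.nonzero(k); mid=((x.min()+x.max())/2,(v.min()+v.max())/2); print(n,nm,k.sum(),x.mean(),v.mean(),mid, ray(C,(x.mean(),v.mean()),.084).round(4))
    
    
E
```

```text
[ 0.4039 -0.2702 -1.3062] -74.84 26.26095287572167
[ 0.4039 -0.27   -1.3084] -74.97 26.324367646264474
lips [ 0.424 -0.343  0.046]
end [ 0.461 -0.482  0.008]
key [ 0.375 -0.278  0.026]
railL [-0.0415 -0.0264  0.026 ]
railR [ 0.087 -0.027  0.026]
redmark [0.4705 0.3525 0.03  ]
redfoot [0.4532 0.3752 0.03  ]
redcapmark [0.4567 0.3701 0.102 ]
bluemark [0.3701 0.2315 0.03  ]
bluefoot [0.3707 0.2574 0.03  ]
bluemark_s [0.3689 0.233  0.03  ]
bluecapmark_s [0.3723 0.2529 0.102 ]
redcapmark_s [0.4578 0.3706 0.102 ]
top red 39 185.35897435897436 193.48717948717947 (np.float64(185.0), np.float64(193.0)) [0.4536 0.3746 0.084 ]
top blue 25 209.72 211.56 (np.float64(210.0), np.float64(211.5)) [0.3724 0.2608 0.084 ]
side red 114 200.0701754385965 259.1666666666667 (np.float64(200.5), np.float64(260.0)) [0.4512 0.3778 0.084 ]
side blue 90 240.66666666666666 249.1 (np.float64(240.5), np.float64(249.0)) [0.3719 0.2601 0.084 ]
```

Call:
{"api": "send_rows", "payload": {
  "series": [
    [[0, 0, 0], [0, 0, 60], -1],
    [[0, 0, 5], [0, 10, 120], -1],
    [[0, 0, 10], [24, 68, 130], -1],
    [[0, 0, 17.4], [48, 125, 130], -1],
    [[0, 0, 17.4], [72, 182, 130], -1],
    [[0, 0, 17.4], [96, 239, 130], -1],
    [[0, 0, 17.4], [120, 296, 130], -1],
    [[0, 0, 17.4], [144, 353, 130], -1],
    [[0, 0, 17.4], [168, 410, 130], -1],
    [[0, 0, 17.4], [192, 467, 130], -1]
  ]
}}

```text
time_s: 6.75
eef_pos: [0.3943, -0.0695, 0.3617]
eef_rot: [0.001, 0.946, 0.325, 0.001]
wrist_force: [1.0, -0.6, -0.7]
opening: 1.004
grasp_force: 0.0
```

```bash
python3 - <<'E'
from h import *
c=snap('top'); o=telemetry.get_obs(); print(o['time_s'],o['eef_pos'],R.from_quat(o['eef_rot'][[1,2,3,0]]).as_matrix().round(3)[:,1])
im=cv2.imread('pics/top1.png')[:,:,::-1]
r=R.from_euler('z',np.radians(-74.9)).as_matrix(); p=np.array([.404,-.27,0])
for h in(.034,.026,.008):
  ys=np.arange(-60,61,3); out=[]
  for y in ys:
    uv=np.array([proj(c,r@[x/1000,y/1000,h]+p) for x in range(-35,12,3)],np.float32)
    out.append(cv2.remap(im,uv[:,0],uv[:,1],cv2.INTER_LINEAR).reshape(-1,3).mean(0).round())
  print(h,[(int(y),int(o[0]),int(o[2])) for y,o in zip(ys,out)])
E
```

```text
6.8 [ 0.39602985 -0.06214948  0.36182467] [ 0.622 -0.783 -0.001]
0.034 [(-60, 31, 31), (-57, 39, 37), (-54, 66, 61), (-51, 118, 110), (-48, 177, 167), (-45, 219, 207), (-42, 231, 217), (-39, 230, 211), (-36, 221, 173), (-33, 222, 120), (-30, 230, 98), (-27, 233, 118), (-24, 229, 165), (-21, 229, 206), (-18, 236, 226), (-15, 238, 230), (-12, 238, 231), (-9, 239, 233), (-6, 242, 236), (-3, 242, 236), (0, 240, 236), (3, 234, 231), (6, 223, 225), (9, 206, 219), (12, 191, 212), (15, 206, 219), (18, 223, 225), (21, 228, 225), (24, 232, 227), (27, 233, 228), (30, 228, 222), (33, 214, 207), (36, 213, 204), (39, 224, 213), (42, 229, 216), (45, 221, 209), (48, 185, 175), (51, 121, 113), (54, 63, 57), (57, 33, 30), (60, 28, 25)]
0.026 [(-60, 32, 31), (-57, 40, 38), (-54, 68, 64), (-51, 121, 113), (-48, 179, 169), (-45, 220, 208), (-42, 232, 217), (-39, 229, 210), (-36, 221, 172), (-33, 223, 120), (-30, 230, 99), (-27, 233, 119), (-24, 228, 166), (-21, 229, 206), (-18, 235, 226), (-15, 237, 230), (-12, 238, 231), (-9, 239, 233), (-6, 242, 236), (-3, 242, 236), (0, 240, 235), (3, 234, 231), (6, 2
[... 254 characters left out ...]
67, 61), (57, 35, 31), (60, 28, 25)]
0.008 [(-60, 32, 31), (-57, 42, 40), (-54, 74, 70), (-51, 129, 121), (-48, 186, 175), (-45, 222, 210), (-42, 231, 217), (-39, 228, 207), (-36, 220, 169), (-33, 224, 118), (-30, 230, 100), (-27, 232, 121), (-24, 228, 168), (-21, 229, 206), (-18, 236, 226), (-15, 237, 230), (-12, 238, 231), (-9, 239, 232), (-6, 242, 235), (-3, 242, 236), (0, 240, 235), (3, 234, 231), (6, 225, 225), (9, 211, 221), (12, 193, 213), (15, 205, 218), (18, 222, 224), (21, 226, 223), (24, 229, 225), (27, 231, 225), (30, 228, 222), (33, 216, 210), (36, 210, 201), (39, 219, 208), (42, 225, 213), (45, 221, 209), (48, 195, 184), (51, 136, 128), (54, 77, 71), (57, 38, 34), (60, 29, 26)]
```

Call:
{"api": "send_rows", "payload": {
  "series": [
    [[0, 0, 0], [8, 56, 0], -1],
    [[0, 0, 0], [16, 112, 0], -1],
    [[0, 0, 0], [24, 168, 0], -1],
    [[0, 0, 0], [32, 224, 0], -1],
    [[0, 0, 0], [40, 280, 0], -1],
    [[0, 0, 0], [48, 336, 0], -1],
    [[0, 0, 0], [54, 392, 0], -1],
    [[0, 0, 0], [58, 447, 0], -1],
    [[0, 0, 0], [58, 447, -60], -1],
    [[0, 0, 0], [58, 447, -120], -1]
  ]
}}

```text
time_s: 8.05
eef_pos: [0.4522, 0.3765, 0.2403]
eef_rot: [-0.0, 0.945, 0.326, 0.001]
wrist_force: [0.7, 0.6, -0.5]
opening: 0.999
grasp_force: 0.0
```

Call:
{"api": "send_rows", "payload": {
  "series": [
    [[0, 0, 0], [0, 0, -60], -1],
    [[0, 0, 0], [0, 0, -110], -1],
    [[0, 0, 0], [0, 0, -150], -1],
    [[0, 0, 0], [0, 0, -178], -1],
    [[0, 0, 0], [0, 0, -178], -1],
    [[0, 0, 0], [0, 0, -178], 1],
    [[0, 0, 0], [0, 0, -178], 1],
    [[0, 0, 0], [0, 0, -178], 1],
    [[0, 0, 0], [0, 0, -178], 1],
    [[0, 0, 0], [0, 0, -178], 1]
  ]
}}

```text
time_s: 9.3
eef_pos: [0.4528, 0.3761, 0.0647]
eef_rot: [-0.0, 0.946, 0.325, 0.001]
wrist_force: [-0.3, -1.2, 6.0]
opening: 0.334
grasp_force: 58.8
```

Call:
{"api": "send_rows", "payload": {
  "series": [
    [[0, 0, 0], [0, 0, 40], 1],
    [[0, 0, 0], [0, 0, 100], 1],
    [[0, 0, 0], [0, 0, 160], 1],
    [[0, 0, 0], [0, 0, 220], 1],
    [[0, 0, 0], [0, 0, 280], 1],
    [[0, 0, -10], [0, -25, 310], 1],
    [[0, 0, -20], [0, -80, 310], 1],
    [[0, 0, -30], [0, -136, 310], 1],
    [[0, 0, -40], [0, -192, 310], 1],
    [[0, 0, -50], [0, -248, 310], 1]
  ]
}}

```text
time_s: 10.55
eef_pos: [0.4512, 0.126, 0.3729]
eef_rot: [0.0, 0.994, -0.107, -0.0]
wrist_force: [1.1, 0.1, -2.4]
opening: 0.336
grasp_force: 59.9
```

Call:
{"api": "send_rows", "payload": {
  "series": [
    [[0, 0, -10], [0, -56, 0], 1],
    [[0, 0, -20], [-3, -112, 0], 1],
    [[0, 0, -30], [-8, -168, 0], 1],
    [[0, 0, -40], [-15, -224, 0], 1],
    [[0, 0, -50], [-25, -280, 0], 1],
    [[0, 0, -60], [-37, -336, 0], 1],
    [[0, 0, -63], [-49, -394, 0], 1],
    [[0, 0, -63], [-49, -394, 0], 1],
    [[0, 0, -63], [-49, -394, -60], 1],
    [[0, 0, -63], [-49, -394, -120], 1]
  ]
}}

```text
time_s: 11.8
eef_pos: [0.4032, -0.2658, 0.2522]
eef_rot: [-0.0, 0.793, -0.609, 0.001]
wrist_force: [-0.7, 0.3, -2.9]
opening: 0.337
grasp_force: 60.3
```

```bash
python3 - <<'E'
from h import *
o=telemetry.get_obs(); print(o['time_s'],o['eef_pos'],R.from_quat(o['eef_rot'][[1,2,3,0]]).as_matrix().round(3)[:,1],o['wrist_force'],o['opening'])
c=snap('top');s=snap('side')
for t in('red_flat','red_carrier','red_cap'):
    print(t,[(np.round(d['xyz'],3),round(d['conf'],2)) for n in('top','side') for d in spotter.landmark_of(t,n)])
def r(c,p,w,W=400,H=600):
    u,v=proj(c,p).astype(int); h=w*H//W; i=c['pixels'][:,:,::-1]
    return cv2.resize(np.ascontiguousarray(i[v-h//2:v-h//2+h,u-w//2:u-w//2+w]),(W,H),interpolation=cv2.INTER_NEAREST)
p=o['eef_pos']-[0,0,.03]
cv2.imwrite('pics/m4.png',np.hstack([r(c,p,60),r(s,p,60)]))
E
```

```text
11.8 [ 0.40317403 -0.26575424  0.25220599] [-0.966 -0.259 -0.001] [-0.66326339  0.34164736 -2.91443501] 0.3372424937271881
red_flat [(array([ 0.383, -0.271,  0.197]), 0.39)]
red_carrier [(array([ 0.396, -0.262,  0.187]), 0.41)]
red_cap [(array([ 0.384, -0.281,  0.024]), 0.73), (array([ 0.403, -0.267,  0.267]), 0.47), (array([ 0.655, -0.157,  0.   ]), 0.21), (array([ 0.34 ,  0.492, -0.002]), 0.63)]
```

View pics/m4.png

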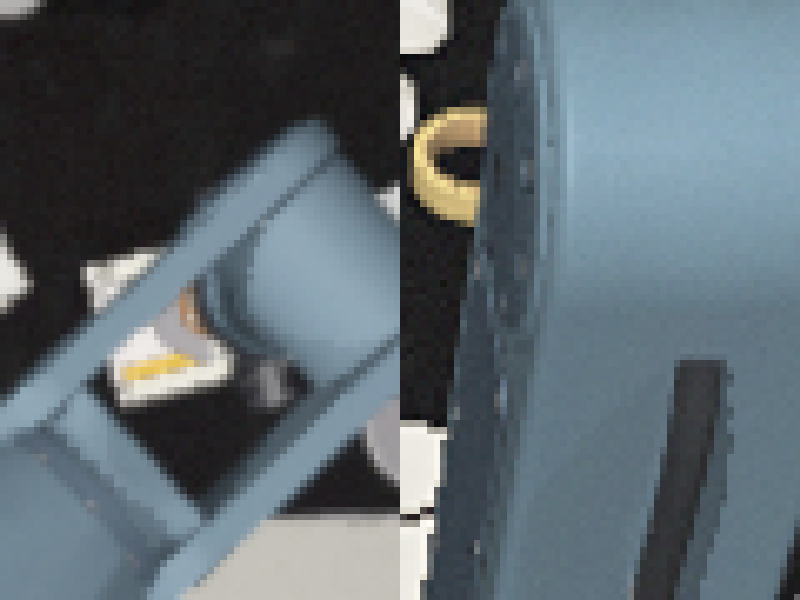

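Call:
{"api": "send_rows", "payload": {
  "series": [
    [[0, 0, 0], [0, 0, -60], 1],
    [[0, 0, 0], [0, 0, -110], 1],
    [[0, 0, 0], [0, 0, -140], 1],
    [[0, 0, 0], [0, 0, -148], 1],
    [[0, 0, 0], [0, 0, -153], 1],
    [[0, 0, 0], [0, 0, -158], 1],
    [[0, 0, 0], [0, 0, -158], 1]
  ]
}}

```text
time_s: 13.08
eef_pos: [0.4033, -0.2668, 0.096]
eef_rot: [0.0, 0.793, -0.609, 0.001]
wrist_force: [-0.2, 1.2, -2.7]
opening: 0.335
grasp_force: 60.3
```

Call:
{"api": "send_rows", "payload": {
  "series": [
    [[0, 0, 0], [0, 0, -4], 1],
    [[0, 0, 0], [0, 0, -7], 1],
    [[0, 0, 0], [0, 0, -10], 1],
    [[0, 0, 0], [0, 0, -10], 1]
  ]
}}

```text
time_s: 13.58
eef_pos: [0.4033, -0.2663, 0.0851]
eef_rot: [-0.0, 0.793, -0.609, 0.0]
wrist_force: [3.4, 1.0, -2.8]
opening: 0.336
grasp_force: 60.2
```

Call:
{"api": "send_rows", "payload": {
  "series": [
    [[0, 0, 0], [1, 0, -4], 1],
    [[0, 0, 0], [1, 0, -8], 1],
    [[0, 0, 0], [1, 0, -11], 1],
    [[0, 0, 0], [1, 0, -13], 1],
    [[0, 0, 0], [1, 0, -13], 1]
  ]
}}

```text
time_s: 14.2
eef_pos: [0.4041, -0.2667, 0.0727]
eef_rot: [0.0, 0.793, -0.609, 0.0]
wrist_force: [-1.3, 0.9, 2.3]
opening: 0.335
grasp_force: 60.7
```

Call:
{"api": "send_rows", "payload": {
  "series": [
    [[0, 0, 0], [3.9, -14.5, 0], 1],
    [[0, 0, 0], [7.8, -29, 0], 1],
    [[0, 0, 0], [11.6, -43.5, 0], 1],
    [[0, 0, 0], [15.5, -58, 0], 1],
    [[0, 0, 0], [19.4, -72.4, 0], 1],
    [[0, 0, 0], [23.3, -87, 0], 1],
    [[0, 0, 0], [23.3, -87, 0], 1]
  ]
}}

```text
time_s: 15.08
eef_pos: [0.4277, -0.3559, 0.0727]
eef_rot: [0.001, 0.793, -0.61, 0.001]
wrist_force: [-1.0, -2.9, 2.0]
opening: 0.336
grasp_force: 61.1
```

Call:
{"api": "send_rows", "payload": {
  "series": [
    [[0, 0, 0], [5.2, -19.3, 0], 1],
    [[0, 0, 0], [10.3, -38.6, 0], 1],
    [[0, 0, 0], [15.5, -58, 0], 1],
    [[0, 0, 0], [20.7, -77.3, 0], 1],
    [[0, 0, 0], [23, -86, 0], 1],
    [[0, 0, 0], [23.8, -89, 0], 1],
    [[0, 0, 0], [23.8, -89, 0], 1]
  ]
}}

```text
time_s: 15.95
eef_pos: [0.4512, -0.4427, 0.0727]
eef_rot: [0.0, 0.793, -0.609, 0.0]
wrist_force: [-0.5, -0.4, 4.7]
opening: 0.337
grasp_force: 61.1
```

Call:
{"api": "send_rows", "payload": {
  "series": [
    [[0, 0, 0], [1, -3.9, 0], 1],
    [[0, 0, 0], [1.6, -5.8, 0], 1],
    [[0, 0, 0], [1.9, -7, 0], 1],
    [[0, 0, 0], [1.9, -7, 0], 1]
  ]
}}

```text
time_s: 16.45
eef_pos: [0.4531, -0.4491, 0.0727]
eef_rot: [-0.0, 0.793, -0.609, 0.0]
wrist_force: [-0.9, 1.8, 5.6]
opening: 0.34
grasp_force: 61.3
```

Call:
{"api": "send_rows", "payload": {
  "series": [
    [[0, 0, 0], [0.3, -1, 0], 1],
    [[0, 0, 0], [0.6, -2, 0], 1],
    [[0, 0, 0], [0.6, -2, 0], 1]
  ]
}}

```text
time_s: 16.82
eef_pos: [0.4537, -0.451, 0.0727]
eef_rot: [-0.0, 0.793, -0.609, 0.0]
wrist_force: [-0.9, 1.4, 5.8]
opening: 0.338
grasp_force: 61.3
```

Call:
{"api": "send_rows", "payload": {
  "series": [
    [[0, 0, 0], [0.3, -1, 0], 1],
    [[0, 0, 0], [0.5, -2, 0], 1],
    [[0, 0, 0], [0.8, -3, 0], 1],
    [[0, 0, 0], [0.8, -3, 0], 1]
  ]
}}

```text
time_s: 17.32
eef_pos: [0.4545, -0.454, 0.0727]
eef_rot: [-0.0, 0.793, -0.609, 0.0]
wrist_force: [-0.4, 1.1, 5.9]
opening: 0.338
grasp_force: 61.3
```

Call:
{"api": "send_rows", "payload": {
  "series": [
    [[0, 0, 0], [0.3, -1, 0], 1],
    [[0, 0, 0], [0.5, -2, 0], 1],
    [[0, 0, 0], [0.8, -3, 0], 1],
    [[0, 0, 0], [1, -4, 0], 1],
    [[0, 0, 0], [1, -4, 0], 1]
  ]
}}

```text
time_s: 17.95
eef_pos: [0.4549, -0.4552, 0.0729]
eef_rot: [-0.002, 0.793, -0.609, -0.003]
wrist_force: [-4.3, 11.8, 15.6]
opening: 0.334
grasp_force: 62.1
```

Call:
{"api": "send_rows", "payload": {
  "series": [
    [[0, 0, 0], [-0.4, 2, 0], 1],
    [[0, 0, 0], [-0.4, 2, 0], -1],
    [[0, 0, 0], [-0.4, 2, 0], -1],
    [[0, 0, 0], [-0.4, 2, 0], -1],
    [[0, 0, 0], [-0.4, 2, 0], -1],
    [[0, 0, 0], [-0.4, 2, 30], -1],
    [[0, 0, 0], [-0.4, 2, 80], -1],
    [[0, 0, 0], [-0.4, 2, 140], -1],
    [[0, 0, 0], [-0.4, 2, 200], -1],
    [[0, 0, 0], [-0.4, 2, 260], -1]
  ]
}}

```text
time_s: 19.2
eef_pos: [0.4547, -0.4562, 0.3343]
eef_rot: [0.0, 0.793, -0.609, 0.0]
wrist_force: [0.6, -0.4, 1.1]
opening: 0.997
grasp_force: 0.0
```

Call:
{"api": "send_rows", "payload": {
  "series": [
    [[0, 0, 10], [0, 50, 25], -1],
    [[0, 0, 20], [0, 110, 25], -1],
    [[0, 0, 30], [0, 170, 25], -1],
    [[0, 0, 40], [0, 230, 25], -1],
    [[0, 0, 50], [-5, 290, 25], -1],
    [[0, 0, 60], [-15, 350, 25], -1],
    [[0, 0, 71], [-25, 410, 25], -1],
    [[0, 0, 71], [-35, 470, 25], -1],
    [[0, 0, 71], [-45, 530, 25], -1],
    [[0, 0, 71], [-57, 590, 25], -1]
  ]
}}

```text
time_s: 20.45
eef_pos: [0.3973, 0.1353, 0.3576]
eef_rot: [-0.0, 0.999, -0.036, 0.001]
wrist_force: [1.7, -1.0, -0.9]
opening: 1.0
grasp_force: 0.0
```

```bash
python3 - <<'E'
from h import *
c=snap('top'); o=telemetry.get_obs(); print(o['time_s'],o['eef_pos'],R.from_quat(o['eef_rot'][[1,2,3,0]]).as_matrix().round(3)[:,1])
def r(c,p,w,W=800,H=600):
    u,v=proj(c,p).astype(int); h=w*H//W; i=c['pixels'][:,:,::-1]; print(u-w//2,v-h//2)
    return cv2.resize(np.ascontiguousarray(i[v-h//2:v-h//2+h,u-w//2:u-w//2+w]),(W,H),interpolation=cv2.INTER_NEAREST)
cv2.imwrite('pics/m5.png',r(c,(.43,-.36,.03),80))
E
```

```text
20.5 [0.39495598 0.14209029 0.35775613] [-0.064 -0.998 -0.005]
304 171
```

View pics/m5.png

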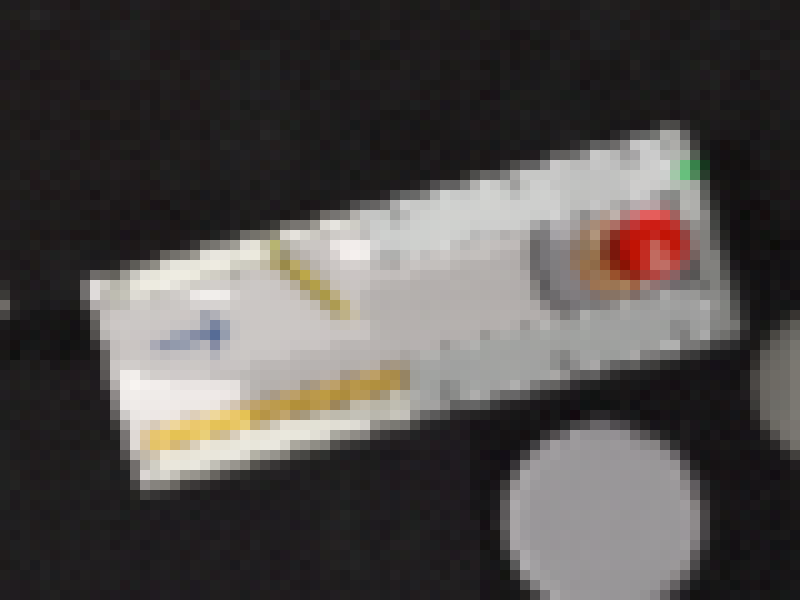

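The red carrier stands at the end stop (crop pixel 650,245) and the gate is shut behind it. Next is the blue carrier.

Call:
{"api": "send_rows", "payload": {
  "series": [
    [[0, 0, 0], [-12, 60, 0], -1],
    [[0, 0, 0], [-26, 120, 0], -1],
    [[0, 0, 0], [-26, 125.5, -30], -1],
    [[0, 0, 0], [-26, 125.5, -90], -1],
    [[0, 0, 0], [-26, 125.5, -150], -1],
    [[0, 0, 0], [-26, 125.5, -210], -1],
    [[0, 0, 0], [-26, 125.5, -255], -1],
    [[0, 0, 0], [-26, 125.5, -285], -1],
    [[0, 0, 0], [-26, 125.5, -294], -1],
    [[0, 0, 0], [-26, 125.5, -294], -1]
  ]
}}

```text
time_s: 21.75
eef_pos: [0.3722, 0.259, 0.0635]
eef_rot: [0.0, 0.999, -0.035, -0.0]
wrist_force: [-0.5, 1.0, 0.4]
opening: 1.002
grasp_force: 0.0
```

Call:
{"api": "send_rows", "payload": {
  "series": [
    [[0, 0, 0], [0, 0, 0], 1],
    [[0, 0, 0], [0, 0, 0], 1],
    [[0, 0, 0], [0, 0, 0], 1],
    [[0, 0, 0], [0, 0, 0], 1],
    [[0, 0, 0], [0, 0, 0], 1]
  ]
}}

```text
time_s: 22.38
eef_pos: [0.3725, 0.2594, 0.0641]
eef_rot: [-0.0, 0.999, -0.035, 0.001]
wrist_force: [-1.5, -1.1, 6.2]
opening: 0.336
grasp_force: 58.8
```

Call:
{"api": "send_rows", "payload": {
  "series": [
    [[0, 0, 0], [0, 0, 40], 1],
    [[0, 0, 0], [0, 0, 100], 1],
    [[0, 0, 0], [0, 0, 160], 1],
    [[0, 0, 0], [0, 0, 220], 1],
    [[0, 0, 0], [0, 0, 280], 1],
    [[0, 0, -10], [4, -25, 306], 1],
    [[0, 0, -20], [14, -80, 306], 1],
    [[0, 0, -30], [26, -136, 306], 1],
    [[0, 0, -40], [36, -192, 306], 1],
    [[0, 0, -50], [44, -248, 306], 1]
  ]
}}

```text
time_s: 23.62
eef_pos: [0.4156, 0.0095, 0.3689]
eef_rot: [-0.0, 0.89, -0.457, -0.0]
wrist_force: [0.9, 0.3, -2.5]
opening: 0.332
grasp_force: 60.0
```

Call:
{"api": "send_rows", "payload": {
  "series": [
    [[0, 0, -10], [4, -56, 0], 1],
    [[0, 0, -21], [4, -112, 0], 1],
    [[0, 0, -21], [0, -168, 0], 1],
    [[0, 0, -21], [-4, -224, 0], 1],
    [[0, 0, -21], [-10.5, -283, 0], 1],
    [[0, 0, -21], [-10.5, -283, -30], 1],
    [[0, 0, -21], [-10.5, -283, -90], 1],
    [[0, 0, -21], [-10.5, -283, -150], 1],
    [[0, 0, -21], [-10.5, -283, -210], 1],
    [[0, 0, -21], [-10.5, -283, -250], 1]
  ]
}}

```text
time_s: 24.88
eef_pos: [0.4039, -0.2702, 0.1159]
eef_rot: [-0.0, 0.793, -0.609, -0.002]
wrist_force: [2.0, -0.1, -2.0]
opening: 0.337
grasp_force: 60.2
```

Call:
{"api": "send_rows", "payload": {
  "series": [
    [[0, 0, 0], [0, 0, -12], 1],
    [[0, 0, 0], [0, 0, -20], 1],
    [[0, 0, 0], [0, 0, -25], 1],
    [[0, 0, 0], [0, 0, -30], 1],
    [[0, 0, 0], [0, 0, -34], 1],
    [[0, 0, 0], [0, 0, -34], 1]
  ]
}}

```text
time_s: 25.62
eef_pos: [0.4054, -0.2718, 0.0853]
eef_rot: [-0.0, 0.793, -0.609, -0.0]
wrist_force: [0.3, -0.2, -2.2]
opening: 0.334
grasp_force: 60.1
```

Call:
{"api": "send_rows", "payload": {
  "series": [
    [[0, 0, 0], [0, 0, -4], 1],
    [[0, 0, 0], [0, 0, -8], 1],
    [[0, 0, 0], [0, 0, -11], 1],
    [[0, 0, 0], [0, 0, -13], 1],
    [[0, 0, 0], [0, 0, -13.5], 1],
    [[0, 0, 0], [0, 0, -13.5], 1]
  ]
}}

```text
time_s: 26.38
eef_pos: [0.4057, -0.2722, 0.0721]
eef_rot: [0.0, 0.793, -0.609, 0.0]
wrist_force: [-0.8, -0.2, 2.4]
opening: 0.338
grasp_force: 60.5
```

Call:
{"api": "send_rows", "payload": {
  "series": [
    [[0, 0, 0], [4.7, -17.4, 0], 1],
    [[0, 0, 0], [9.3, -34.8, 0], 1],
    [[0, 0, 0], [14, -52.2, 0], 1],
    [[0, 0, 0], [18.6, -69.6, 0], 1],
    [[0, 0, 0], [23.3, -87, 0], 1],
    [[0, 0, 0], [27.2, -101.4, 0], 1],
    [[0, 0, 0], [29, -108.2, 0], 1],
    [[0, 0, 0], [29, -108.2, 0], 1]
  ]
}}

```text
time_s: 27.38
eef_pos: [0.4349, -0.3815, 0.0722]
eef_rot: [0.0, 0.793, -0.609, 0.001]
wrist_force: [0.2, -2.1, 4.7]
opening: 0.339
grasp_force: 60.5
```

Call:
{"api": "send_rows", "payload": {
  "series": [
    [[0, 0, 0], [0.8, -2.9, 0], 1],
    [[0, 0, 0], [1.6, -5.8, 0], 1],
    [[0, 0, 0], [2.1, -7.7, 0], 1],
    [[0, 0, 0], [2.3, -8.7, 0], 1],
    [[0, 0, 0], [2.3, -8.7, 0], 1]
  ]
}}

```text
time_s: 28.0
eef_pos: [0.437, -0.3883, 0.0721]
eef_rot: [-0.0, 0.793, -0.609, 0.0]
wrist_force: [0.0, 1.5, 6.1]
opening: 0.336
grasp_force: 60.9
```

Call:
{"api": "send_rows", "payload": {
  "series": [
    [[0, 0, 0], [0.3, -1, 0], 1],
    [[0, 0, 0], [0.5, -2, 0], 1],
    [[0, 0, 0], [0.8, -3, 0], 1],
    [[0, 0, 0], [0.8, -3, 0], 1]
  ]
}}

```text
time_s: 28.5
eef_pos: [0.4376, -0.3903, 0.0722]
eef_rot: [-0.001, 0.793, -0.609, -0.001]
wrist_force: [-1.8, 5.1, 10.4]
opening: 0.33
grasp_force: 61.0
```

Contact. One more small push, then back off slightly, release and lift.

Call:
{"api": "send_rows", "payload": {
  "series": [
    [[0, 0, 0], [0.3, -1, 0], 1],
    [[0, 0, 0], [0.3, -1, 0], 1],
    [[0, 0, 0], [0, 0, 0], -1],
    [[0, 0, 0], [0, 0, 0], -1],
    [[0, 0, 0], [0, 0, 0], -1],
    [[0, 0, 0], [0, 0, 0], -1],
    [[0, 0, 0], [0, 0, 30], -1],
    [[0, 0, 0], [0, 0, 90], -1],
    [[0, 0, 0], [0, 0, 150], -1],
    [[0, 0, 0], [0, 0, 210], -1]
  ]
}}

```text
time_s: 29.75
eef_pos: [0.4373, -0.3916, 0.2837]
eef_rot: [-0.0, 0.793, -0.609, 0.0]
wrist_force: [0.8, 0.1, 0.7]
opening: 1.0
grasp_force: 0.0
```

Call:
{"api": "send_rows", "payload": {
  "series": [
    [[0, 0, 0], [-10, 50, 50], -1],
    [[0, 0, 0], [-10, 110, 90], -1],
    [[0, 0, 0], [-10, 170, 90], -1],
    [[0, 0, 0], [-10, 230, 90], -1],
    [[0, 0, 0], [-10, 290, 90], -1],
    [[0, 0, 0], [-10, 350, 90], -1],
    [[0, 0, 0], [-10, 400, 90], -1],
    [[0, 0, 0], [-10, 400, 90], -1]
  ]
}}

```text
time_s: 30.75
eef_pos: [0.4271, 0.0116, 0.3722]
eef_rot: [-0.001, 0.795, -0.607, 0.0]
wrist_force: [0.9, -0.2, -0.2]
opening: 1.0
grasp_force: 0.0
```

```bash
python3 - <<'E'
from h import *
c=snap('top')
u,v=proj(c,(.43,-.36,.03)).astype(int); i=c['pixels'][:,:,::-1]
cv2.imwrite('pics/m6.png',cv2.resize(np.ascontiguousarray(i[v-30:v+30,u-40:u+40]),(800,600),interpolation=cv2.INTER_NEAREST))
E
```

```text
(no output)
```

View pics/m6.png

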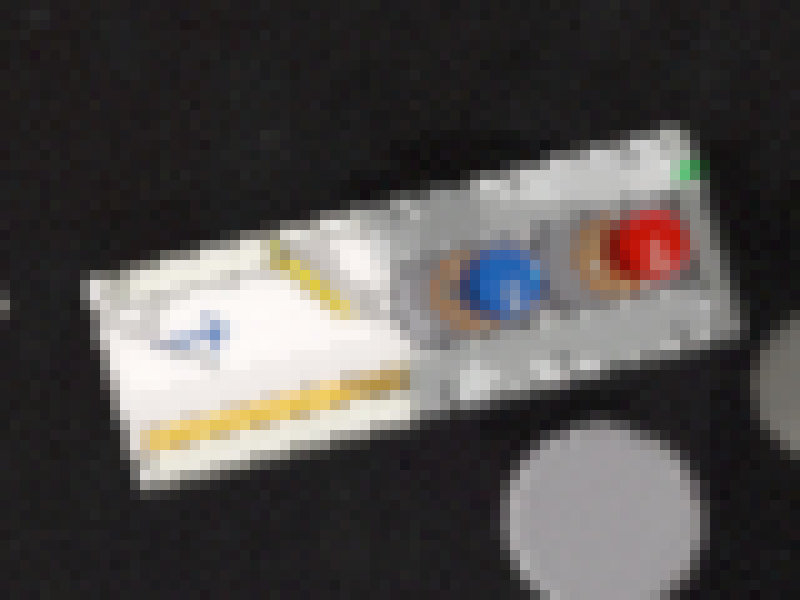

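The red carrier (crop pixel 650,245) is at the stop, with blue (505,285) right behind it. The gate (310,280) is shut, so I'm handing in.

```bash
python3 -c "
from bench import ctrl
print(ctrl.hand_in())"
```

```text
the job is handed in; nothing more can be done
None
```

Both carriers are in the lane, keyed to the rail and on the floor: red against the end stop, blue touching it, gate shut behind them, gripper clear; I handed the job in at about 31 s of the 72 s limit, and it returned no verdict.

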